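Clamp the tea box, open its stiff lid, release the clip

ROBOT

A 6-joint arm with a two-finger parallel gripper is mounted at the origin on the work surface. World frame = base frame: x ahead of the robot, y to its left, z up, the work surface at z = 0. Lengths are in mm, angles in rad, forces in N, time in s.
With the tool pointing down it reaches from about 350 to 725 mm from the base axis. Payload 6 kg.
Tool frame: the origin (TCP) lies on the centre line of the jaws, within the pads' length; the fingertips stand 14 mm ahead of it and the grasp point (between the pads) lies 5 mm behind it; z points along the fingers, y is the direction in which the jaws open and shut (so a half turn about z gives the same grasp; the last joint's range is limited). The gripper opens to 85 mm and grips with 20 to 120 N. Pads are 22 mm wide; open, the fingers measure 114 mm over their backs; the gripper's body (76 mm by 85 mm) begins 54 mm behind the grasp point. The pads swing forward as they close: fully open they stand 13 mm farther back than shut.
Start: joints at [-0.768, 0.04, 0.085, 0, -1.615, -0.334], TCP at [271.095, -535.241, 245.261] pointing down, gripper open.
Joint ranges: [-2.56, 2.56], [-1.29, 2.01], [-1.08, 1.49], [-3.29, 1.98], [-2.81, -0.18], [-2.99, 2.99]. Speed limits (rad/s): [2.57, 2.57, 3.01, 3.14, 3.14, 3.14].

INTERFACE

Orientations are given as a 3x3 rotation matrix whose columns are the frame's x, y, z axes.
In Python, from rig import telemetry, eyes, robot gives the robot as it stands.
- The arm moves only by the shell command python3 -m inch 'ROWS' [FORCE]. ROWS is JSON, a list that holds one entry, the list of rows, each a list of 7 numbers: the shift along the tool's x, y, z in m, then the turn, a rotation vector about the tool's x, y, z in rad, then the opening in per cent of the stroke, from 0 (shut) to 100 (fully open). In form: [[[dx, dy, dz, ax, ay, az, claw], ...]]. A call has exactly 10 rows; each row shifts and turns the commanded pose from where the row before left it, along the tool's axes as they then stand; what a row does not reach is not made up. A row lasts 1/10 s, in which the tool goes at most 50 mm and 8.59 degrees, less where a joint would pass 70% of its speed; a pose out of reach is approached as far as the arm can. A call with a gripper value outside its range is refused whole. The fingers move at their own pace and stop on an object; FORCE is the grip in N (left out, the last holds). Time passes only in rows, so rows that do not move let the fingers close, or fill a call up. It gives the time, the measured TCP pose, the force and the opening at its end, in the units of the state.
- telemetry.sense(): the state, without advancing time (a new reading comes with each control period).
- eyes.snapshot(name): name is "scene" or "top"; returns a dict with "pixels" (480x640x3 uint8, red, green, blue), "fx", "fy", "cx", "cy" (pixels), "k1" (the pictures are not rectified: a ray, as slopes to the right and down, at radius r is drawn at 1 + k1 r^2 times it, then the intrinsics apply), "extrinsics" (4x4, takes a point from world to camera coordinates). Camera axes: x right, y up, looking along -z (the intrinsics and any distortion apply to the point x, -y, -z); pixel columns grow to the right and rows downward; lengths in mm; the calibration is good to about 2 mm. A picture is of the moment at which its call begins. There is no depth.
- robot.sign_off(): hands the job in, once; it reports no verdict.
The state is a dict: "time_s": time; "q": joint angles; "qd": joint speeds; "tau": joint torques, N m; "position": TCP position; "eef_rot": TCP orientation; "ft_force": force on the tool from outside, world axes, zero at the start; "wrist_torque": the same for the moment, N m; "grip_width": finger opening in mm.
Only numpy, scipy, OpenCV 4.12 (cv2) and the standard library are available. Lean on these libraries where they do the work, as an engineer would, in place of code of your own. Each camera call takes 0.05 s, during which the arm holds its last target. There are 200 camera calls.

TASK

The tea box's sliding lid is stiff, so hold the box while you open it: by the red post, swing the spring clip up onto the box's front ledge and press it home for a moment with about 12 N, so that its toe bears on the box wall and the box sits fully against the back fence. With the clip still on, slide the lid fully open without tipping the box, then swing the clip clear again, right back to its parking stop, leaving the box home. Never press on the clip or the box with more than 18 N, and leave the mug and jars alone.

Things in the scene. Friction and masses are not known exactly. Their poses are not given: they have to be found in the camera images.
- board: Light wooden prep board, fixed flat on the counter, 220 (x) x 320 (y) x 15 mm. Origin: centre of its underside; z up; its +x points to the dark back fence (150 mm along y, 22 mm high, front face at board x = +70 mm). Two dark end stops 14 mm high (x 35 to 65 mm) have inner faces at y = -62 and +62 mm. The clip's pivot is at board x = -29.5, y = +85 mm.
- box: Loose green tea box, about 0.3 kg, on the board, 2 to 9 mm short of the back fence, up to 2 degrees askew. Origin: centre of its body's underside; axes parallel to the board's when home. Body 80 (x) x 110 (y) x 42 mm high, plus a 5 mm lid and its knob, plus the front ledge on its -x side. Home: back wall on the fence, origin at board x = +30 mm.
- swivel (a joint): Clip's angle about its vertical pivot, rad, counter-clockwise from above. 0 = parked at its stop, clear of the box. 0.92 = clip about along the board's -y from the pivot, toe bearing on the wall of a box that is home. At angle q it points along board (x, y) = (cos(q-2.471), sin(q-2.471)). Starts at 0.05 to 0.3; stays where it is left.
- clip: The clip: stiff dark thumb arm with red post, and beside it a bright spring strip 94 x 14 mm. Origin on the pivot axis at board-top height; x along the strip to its tip, y to the leading side (towards the box), z up. The strip's last 22 mm is a flat foot with an upturned leading toe 11.5 mm wide (15 degree ramp). It flexes up by itself as the toe rides onto the ledge, then presses down with about 4 N.
- pivot (a point): Top of the brass pivot screw (16 mm across), 38 mm above the counter; the clip's vertical turning axis goes through it.
- post (a point): Centre (half-way up) of the clip's upright red thumb post, 12 mm diameter, from 21 to 66 mm above the counter; at x = 80, y = -28 mm of clip. With the clip on, 41 mm are free between post and box wall. Push needed here: about 1 N to swing freely, 3 to 8 N from about 0.5 rad on to ride onto the ledge and push the box back; rises steeply once all is home.
- foot (a point): Centre of the underside of the clip's foot, 83 mm along the clip from the pivot axis. 19 mm above the counter when free, 21 mm when on the ledge.
- knob (a point): Centre (half-way up) of the steel knob on the brown lid, 18 mm diameter, 18 mm tall; the lid's top face is 62 mm above the counter, the knob's top 80 mm. At box x = 0, y = +25 mm when the lid is shut.
- lid (a joint): How far the box's sliding lid is open, m. 0 = shut, 0.060 = fully open against its stop; it slides towards the box's -y with a steady friction of about 4 N and stays where it is left. Starts at 0 to 0.008.
- mug: White mug, 76 mm across, 90 mm tall, loose at the board's +y side. Origin: centre of its underside. Leave alone.
- jar: Amber jar with yellow cap, 56 mm across, 85 mm tall, loose at the board's -y side. Origin: centre of its underside. Leave alone.
- shaker: Green glass shaker, 44 mm across, 95 mm tall, loose at the board's -y side. Origin: centre of its underside. Leave alone.
- ledge (a point): Middle of the top of the box's green front ledge: 6 mm thick, rounded front edge, box x -66 to -40 mm, full box width (110 mm along y); its top is 21 mm above the counter. The clip holds the box down here: with it on, the box starts to tip if the lid knob is pushed with more than about 7 N; without it, at about 3 to 4 N.

How it is judged:
By the outcome, as a careful person would: the job done as asked, in the order asked, and still so for the second after the job is handed in, with the robot touching nothing.
It also fails if it takes over 69 s, if anything falls off the work surface, if the arm or the gripper's body presses on something with over 40 N, if the wrist force passes 120 N, or if a joint passes its speed limit or range.

## Working session

There is one attempt and no reset: what is moved stays moved. The work goes in short steps, Python scripts to look and compute and a shell command to move; the robot and the scene stay as the last step left them, time stands still between calls to the robot, and variables do not carry over. Pictures are saved under pics/ and viewed, about 8 in all and at most 12, crops included, and the job is handed in when it is done.

```bash
ls; mkdir -p pics; python3 - <<'E'
from rig import telemetry, eyes
import cv2,numpy as np
s=telemetry.sense()
for k,v in s.items(): print(k,np.round(v,3).tolist())
for n in("scene","top"):
    d=eyes.snapshot(n); cv2.imwrite(f"pics/{n}0.png",d["pixels"][:,:,::-1]); np.save(f"{n}0.npy",d["pixels"])
    print(n,d["fx"],d["fy"],d["cx"],d["cy"],d["k1"],np.round(d["extrinsics"],3).tolist())
E
```

```text
pics
time_s 0.0
q [-0.768, 0.041, 0.084, -0.0, -1.615, -0.334]
qd [0.002, 0.0, 0.002, -0.002, 0.0, 0.0]
tau [0.001, -36.822, 34.741, 6.932, -0.006, 0.0]
position [271.029, -534.957, 244.272]
eef_rot [[-0.892, -0.452, -0.001], [-0.452, 0.892, 0.002], [0.0, 0.002, -1.0]]
ft_force [0.186, -0.789, -0.548]
wrist_torque [0.044, 0.002, -0.013]
grip_width 85.286
scene 444.83140808136125 444.83140808136125 312.1089647196713 241.80101602915846 -0.10669348662040705 [[0.399, 0.917, -0.012, -266.649], [-0.67, 0.3, 0.679, 338.74], [0.626, -0.263, 0.734, -1344.309], [0.0, 0.0, 0.0, 1.0]]
top 490.6262859551561 490.6262859551561 316.20013781251305 237.7234114502489 -0.0941539868986261 [[0.003, -1.0, 0.015, 33.098], [0.992, 0.005, 0.13, -621.928], [-0.13, 0.014, 0.991, -885.327], [0.0, 0.0, 0.0, 1.0]]
```

View pics/top0.png

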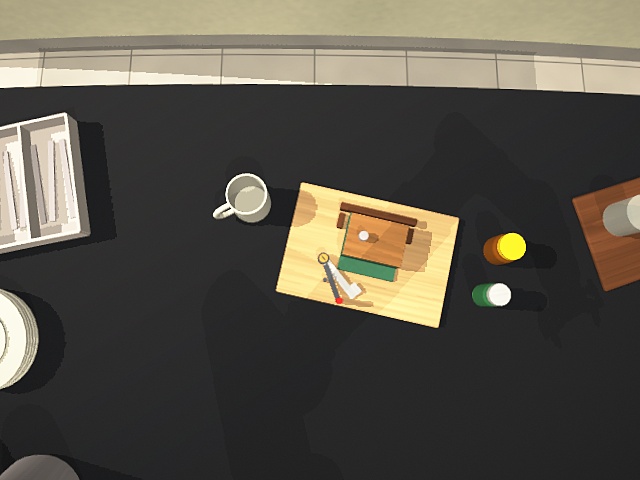

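View pics/scene0.png

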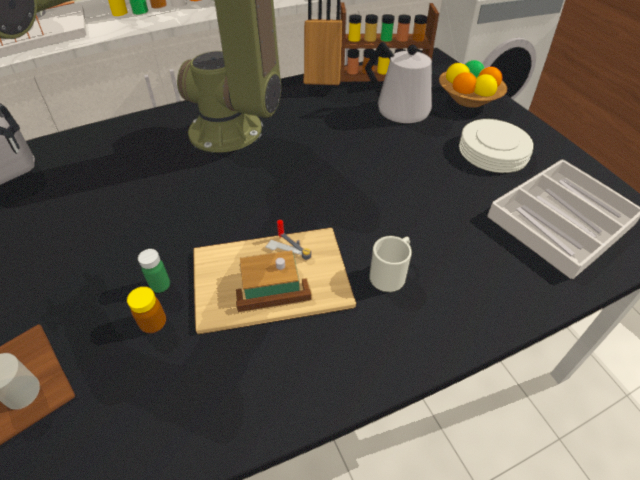

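The top view shows the board (corners about (301,183), (459,217), (438,327), (276,290)), pivot (323,258), red post (339,300), knob (364,236) and ledge around (367,268). The mug is at +y and the jars are at -y, well clear. Next I'll turn these into positions.

```bash
cat > h.py <<'E'
import cv2,numpy as np
from rig import telemetry,eyes
def K(d): return np.array([[d["fx"],0,d["cx"]],[0,d["fy"],d["cy"]],[0,0,1]]),np.array([d["k1"],0,0,0,0.])
def ray(d,uv):
    k,c=K(d); p=cv2.undistortPointsIter(np.float64([[uv]]),k,c,None,None,(3,50,1e-10))[0,0]
    E=np.array(d["extrinsics"]); R,t=E[:3,:3],E[:3,3]
    return -R.T@t, R.T@np.array([p[0],-p[1],-1])
def onz(d,uv,z):
    o,v=ray(d,uv); return o+v*(z-o[2])/v[2]
def tri(*obs):
    A=0;b=0
    for d,uv in obs:
        o,v=ray(d,uv); v=v/np.linalg.norm(v); P=np.eye(3)-np.outer(v,v); A=A+P; b=b+P@o
    return np.linalg.solve(A,b)
def proj(d,p):
    E=np.array(d["extrinsics"]); q=E[:3,:3]@np.array(p,float)+E[:3,3]; s=np.array([q[0],-q[1]])/-q[2]
    s=s*(1+d["k1"]*(s@s)); return np.array([d["fx"]*s[0]+d["cx"],d["fy"]*s[1]+d["cy"]])
def mask(img,lo,hi,roi):
    h=cv2.cvtColor(img,cv2.COLOR_RGB2HSV); m=cv2.inRange(h,lo,hi); z=np.zeros_like(m); x0,y0,x1,y1=roi; z[y0:y1,x0:x1]=m[y0:y1,x0:x1]; return z
def red(img,roi):
    m=mask(img,(0,170,90),(6,255,255),roi)|mask(img,(174,170,90),(180,255,255),roi); y,x=np.nonzero(m); return np.array([x.mean(),y.mean()]),len(x),(x.min(),x.max(),y.min(),y.max())
E
cat > m0.py <<'E'
from h import *
T=eyes.snapshot("top");S=eyes.snapshot("scene")
def corners(d,roi):
    m=mask(d["pixels"],(10,40,130),(30,255,255),roi)
    m=cv2.morphologyEx(m,cv2.MORPH_CLOSE,np.ones((5,5)))
    c=max(cv2.findContours(m,cv2.RETR_EXTERNAL,cv2.CHAIN_APPROX_NONE)[0],key=cv2.contourArea)
    return c[:,0,:]
for n,d,roi in(("top",T,(260,160,480,345)),("scene",S,(180,220,365,345))):
    c=corners(d,roi); w=np.array([onz(d,p,15)[:2] for p in c],np.float32)
    r=cv2.minAreaRect(w); print(n,"board centre",r, )
for n,d,roi in(("top",T,(320,280,360,310)),("scene",S,(270,210,295,240))): print(n,"red",red(d["pixels"],roi))
im=T["pixels"][170:340,265:475][:,:,::-1]; cv2.imwrite("pics/crop_t.png",cv2.resize(im,None,fx=3.6,fy=3.4,interpolation=cv2.INTER_CUBIC))
im=S["pixels"][205:335,185:365][:,:,::-1]; cv2.imwrite("pics/crop_s.png",cv2.resize(im,None,fx=4,fy=4,interpolation=cv2.INTER_CUBIC))
E
python3 m0.py
```

```text
top board centre ((594.3956298828125, -66.11892700195312), (320.7749938964844, 220.5955810546875), 77.41354370117188)
scene board centre ((597.4617919921875, -66.99545288085938), (320.5644836425781, 228.23501586914062), 77.40400695800781)
top red (array([338.76315789, 300.31578947]), 38, (np.int64(335), np.int64(342), np.int64(297), np.int64(303)))
scene red (array([280.05376344, 226.94623656]), 93, (np.int64(277), np.int64(283), np.int64(220), np.int64(236)))
```

View pics/crop_t.png

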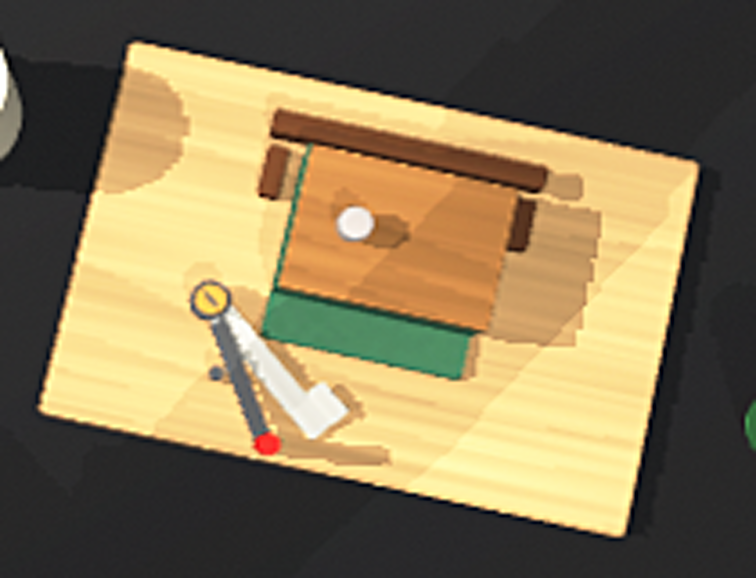

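View pics/crop_s.png

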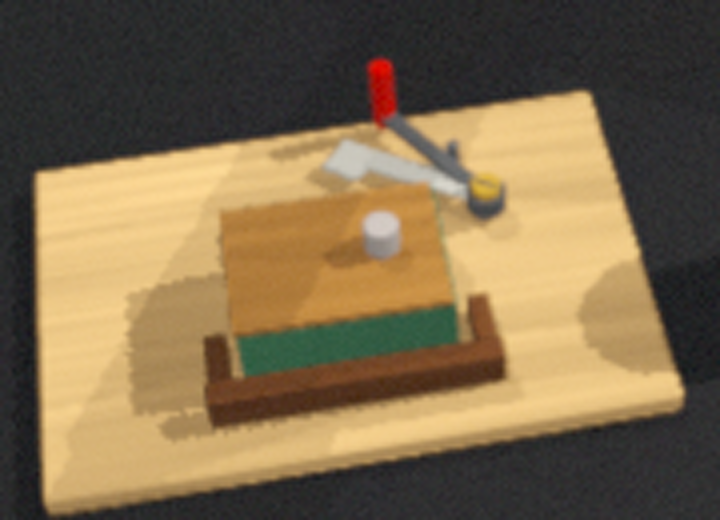

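Both crops show the clip parked-ish, with the strip well clear of the ledge, the knob in the +y half and the box a little off the fence. Full-image pixels:

| Point | Top view | Scene view |
|---|---|---|
| Pivot | (323.3, 257.9) | (306.5, 252) |
| Knob top | (363.6, 235.6) | (280.2, 260) |

```bash
cat > m1.py <<'E'
from h import *
T=eyes.snapshot("top");S=eyes.snapshot("scene")
yaw=np.deg2rad(77.41-90); c0=np.array([594.2,-66.1]); R=np.array([[np.cos(yaw),-np.sin(yaw)],[np.sin(yaw),np.cos(yaw)]])
tob=lambda p:R.T@(np.array(p)[:2]-c0)
tow=lambda b:c0+R@np.array(b)
np.set_printoptions(precision=1,suppress=True)
pv=(323.3,257.9);ps=(306.5,252);kt=(363.6,235.6);ks=(280.2,260)
print("pivot top",onz(T,pv,38),"scene",onz(S,ps,38),"tri",tri((T,pv),(S,ps)),"model",tow((-29.5,85)))
print("knob top",onz(T,kt,80),"scene",onz(S,ks,80),"tri",tri((T,kt),(S,ks)),"board",tob(onz(T,kt,80)),tob(onz(S,ks,80)))
rt=red(T["pixels"],(320,280,360,310))[0];rs=red(S["pixels"],(270,210,295,240))[0]
for n,w in(("top z62",onz(T,rt,62)),("scene z45",onz(S,rs,45)),("tri",tri((T,rt),(S,rs)))):
    b=tob(w)-np.array([-29.5,85]); print("post",n,w,"r",np.hypot(*b),"q %.3f"%((np.arctan2(b[1],b[0])+2.808+np.pi)%(2*np.pi)-np.pi))
# green ledge & lid in top
def cnt(m):
    return max(cv2.findContours(m,cv2.RETR_EXTERNAL,cv2.CHAIN_APPROX_NONE)[0],key=cv2.contourArea)[:,0,:]
m=mask(T["pixels"],(55,90,40),(90,255,255),(320,250,410,290))
w=np.array([tob(onz(T,p,21)) for p in cnt(m)],np.float32); print("ledge(board)",cv2.minAreaRect(w), w.min(0),w.max(0))
m=mask(T["pixels"],(5,110,110),(20,255,255),(335,200,415,275)); 
for z in(62,):
    w=np.array([tob(onz(T,p,z)) for p in cnt(m)],np.float32); print("lid(board)",cv2.minAreaRect(w),w.min(0),w.max(0))
E
python3 m1.py
```

```text
pivot top [583.9  22.2  38. ] scene [587.1  22.6  38. ] tri [584.4  22.8  35. ] model [583.9  23.3]
knob top [620.9 -49.5  80. ] scene [619.8 -47.3  80. ] tri [620.9 -48.5  81.8] board [22.4 22. ] [20.9 23.9]
post top z62 [504.5  -5.3  62. ] r 84.42647186113278 q 0.232
post scene z45 [499.3  -4.6  45. ] r 89.09539064934008 q 0.204
post tri [504.5  -6.1  50.4] r 84.67053564390899 q 0.240
ledge(board) ((-27.72835350036621, -0.461212158203125), (108.78425598144531, 32.05592727661133), 87.22982025146484) [-42.4 -54.9] [-9.1 53.5]
lid(board) ((16.299415588378906, -15.965995788574219), (136.743896484375, 94.39181518554688), 89.30500030517578) [-31.3 -83.9] [64.  52.2]
```

```bash
python3 -m inch '[[[-0.030,0.026,0.006,0,0,0,0],[-0.030,0.026,0.006,0,0,0,0],[-0.030,0.026,0.006,0,0,0,0],[-0.030,0.026,0.006,0,0,0,0],[-0.030,0.026,0.006,0,0,0,0],[-0.030,0.026,0.006,0,0,0,0],[-0.030,0.026,0.006,0,0,0,0],[-0.030,0.026,0.006,0,0,0,0],[-0.030,0.026,0.006,0,0,0,0],[-0.030,0.026,0.006,0,0,0,0]]]' 30
python3 -m inch '[[[-0.030,0.026,0.006,0,0,0,0],[-0.030,0.026,0.006,0,0,0,0],[-0.030,0.026,0.006,0,0,0,0],[-0.030,0.026,0.006,0,0,0,0],[-0.030,0.026,0.006,0,0,0,0],[0,0,0,0,0,-0.145,0],[0,0,0,0,0,-0.145,0],[0,0,0,0,0,-0.145,0],[0,0,0,0,0,-0.145,0],[0,0,0,0,0,-0.145,0]]]'
python3 -m inch '[[[0,0,0,0,0,-0.145,0],[0,0,0,0,0,-0.145,0],[0,0,0,0,0,-0.145,0],[0,0,0,0,0,-0.145,0],[0,0,0,0,0,-0.145,0],[0,0,0.01,0,0,0,0],[0,0,0.01,0,0,0,0],[0,0,0.01,0,0,0,0],[0,0,0.01,0,0,0,0],[0,0,0,0,0,0,0]]]'
cat > st.py <<'E'
from h import *
import sys
np.set_printoptions(precision=2,suppress=True)
s=telemetry.sense();p=np.array(s["position"]);Rm=np.array(s["eef_rot"]);f=np.array(s["ft_force"])
yaw=np.deg2rad(77.41-90)
print("t %.2f"%s["time_s"],"pos",p,"xyaw %.3f"%np.arctan2(Rm[1,0],Rm[0,0]),"tilt z",Rm[:,2],"grip %.1f"%s["grip_width"],"F",f,"F_tool",Rm.T@f)
d=p[:2]-np.array([584,23]);print("TCP about pivot: r %.1f  world angle %.3f  q_of_TCP %.3f"%(np.hypot(*d),np.arctan2(d[1],d[0]),(np.arctan2(d[1],d[0])+2.808+.2197+np.pi)%(2*np.pi)-np.pi))
if len(sys.argv)>3:
    t=np.array([float(a) for a in sys.argv[1:4]]);print("to target, tool axes mm",Rm.T@(t-p))
E
python3 st.py 495.8 17.5 44
```

```text
time_s: 1.3
position: [421.6, -166.1, 185.3]
eef_rot: [[-0.892, -0.452, 0.001], [-0.452, 0.892, 0.0], [-0.001, -0.0, -1.0]]
ft_force: [0.6, -0.5, 0.1]
grip_width: 0.1
time_s: 2.3
position: [496.3, 16.1, 155.3]
eef_rot: [[-0.362, -0.932, -0.0], [-0.932, 0.362, 0.0], [-0.0, 0.0, -1.0]]
ft_force: [-0.1, 0.1, -0.7]
grip_width: -0.1
time_s: 3.3
position: [495.3, 15.8, 112.9]
eef_rot: [[0.34, -0.94, -0.003], [-0.94, -0.34, -0.001], [-0.001, 0.004, -1.0]]
ft_force: [-0.3, 0.2, -0.1]
grip_width: -0.0
t 3.30 pos [495.28  15.78 112.94] xyaw -1.224 tilt z [-0. -0. -1.] grip -0.0 F [-0.34  0.2  -0.13] F_tool [-0.3   0.25  0.13]
TCP about pivot: r 89.0  world angle -3.060  q_of_TCP -0.033
to target, tool axes mm [-1.41 -1.32 68.94]
```

```bash
python3 -m inch '[[[-0.002,-0.001,0,0,0,0,0],[0,0,0.01,0,0,0,0],[0,0,0.01,0,0,0,0],[0,0,0.01,0,0,0,0],[0,0,0.01,0,0,0,0],[0,0,0.01,0,0,0,0],[0,0,0.01,0,0,0,0],[0,0,0.009,0,0,0,0],[0,0,0,0,0,0,0],[0,0,0,0,0,0,0]]]' >/dev/null
python3 st.py 495.8 17.5 44
python3 - <<'E'
from h import *
T=eyes.snapshot("top");S=eyes.snapshot("scene")
a=cv2.resize(T["pixels"][170:340,265:475],None,fx=2.4,fy=2.4,interpolation=cv2.INTER_CUBIC);b=cv2.resize(S["pixels"][205:335,215:335],None,fx=408/130,fy=408/130,interpolation=cv2.INTER_CUBIC)
cv2.imwrite("pics/down.png",np.hstack([a[:408,:420],b[:408,:370]])[:,:,::-1])
E
```

```text
t 4.30 pos [496.64  18.17  46.3 ] xyaw -1.223 tilt z [-0. -0. -1.] grip 0.1 F [-0.    0.43 -0.2 ] F_tool [-0.41 -0.14  0.2 ]
TCP about pivot: r 87.5  world angle -3.086  q_of_TCP -0.059
to target, tool axes mm [0.34 1.01 2.3 ]
```

View pics/down.png

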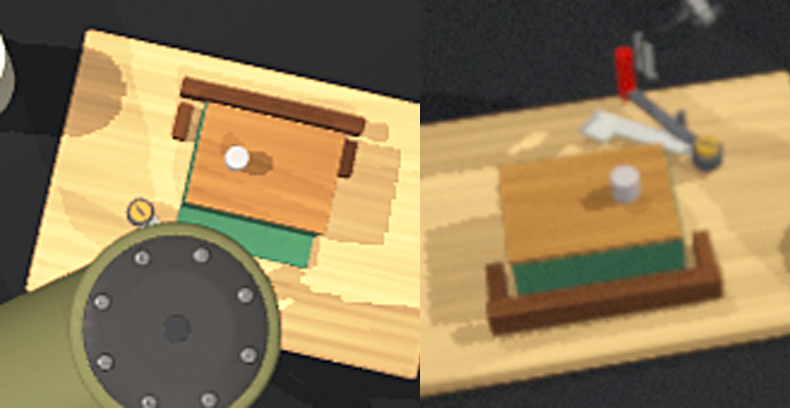

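The fingers stand just behind the red post with a small gap, above the board. In the composite they are at (645,55) and the post is at (625,72). I'll advance and start the arc.

```bash
python3 -m inch '[[[0.0015,0,0,0,0,0,0],[0.0015,0,0,0,0,0,0],[0.0015,0,0,0,0,0,0],[0.0015,0,0,0,0,0,0],[0.0015,0,0,0,0,0,0],[0.0025,0.0005,0,0,0,-0.03,0],[0.0025,0.0005,0,0,0,-0.03,0],[0.0025,0.0005,0,0,0,-0.03,0],[0.0025,0.0005,0,0,0,-0.03,0],[0.0025,0.0005,0,0,0,-0.03,0]]]' >/dev/null
python3 st.py
python3 - <<'E'
from h import *
for n,roi in(("top",(320,270,370,320)),("scene",(255,205,300,245))):
    d=eyes.snapshot(n)
    try:print(n,red(d["pixels"],roi))
    except Exception as e:print(n,e)
E
```

```text
t 5.40 pos [501.8   -1.33  46.3 ] xyaw -1.072 tilt z [-0.  0. -1.] grip -0.3 F [-0.34 -0.1   0.37] F_tool [-0.07  0.34 -0.37]
TCP about pivot: r 85.7  world angle -2.854  q_of_TCP 0.174
top zero-size array to reduction operation minimum which has no identity
scene (array([276.02739726, 229.95890411]), 73, (np.int64(273), np.int64(279), np.int64(223), np.int64(239)))h.py:21: RuntimeWarning: Mean of empty slice.
  m=mask(img,(0,170,90),(6,255,255),roi)|mask(img,(174,170,90),(180,255,255),roi); y,x=np.nonzero(m); return np.array([x.mean(),y.mean()]),len(x),(x.min(),x.max(),y.min(),y.max())
  ret = ret.dtype.type(ret / rcount)
```

```bash
python3 -m inch '[[[0.0017,0.0003,0,0,0,-0.02,0],[0.0017,0.0003,0,0,0,-0.02,0],[0.0017,0.0003,0,0,0,-0.02,0],[0.0017,0.0003,0,0,0,-0.02,0],[0.0017,0.0003,0,0,0,-0.02,0],[0.0013,0.0003,0,0,0,-0.015,0],[0.0013,0.0003,0,0,0,-0.015,0],[0.0013,0.0003,0,0,0,-0.015,0],[0.0013,0.0003,0,0,0,-0.015,0],[0.0013,0.0003,0,0,0,-0.015,0]]]' >/dev/null
python3 st.py
cat > ps.py <<'E'
from h import *
S=eyes.snapshot("scene");u=red(S["pixels"],(235,205,305,260))
P=np.array([584,23]);best=[]
for q in np.arange(0,1.05,.005):
    a=q-3.0277; best.append((np.linalg.norm(proj(S,[*(P+84.76*np.array([np.cos(a),np.sin(a)])),45])[:1]-u[0][:1]),q))
print("post px",u[0],u[1],"q est %.3f (resid px %.1f; parked start est at px x 280.05)"%(min(best)[1],min(best)[0]))
E
python3 ps.py
```

```text
t 6.50 pos [507.5  -15.54  46.22] xyaw -0.897 tilt z [-0.  0. -1.] grip 0.0 F [-0.67  0.76 -0.32] F_tool [-1.02  0.05  0.32]
TCP about pivot: r 85.7  world angle -2.675  q_of_TCP 0.353
post px [272.01449275 233.89855072] 69 q est 0.570 (resid px 0.0; parked start est at px x 280.05)
```

```bash
python3 -m inch '[[[0.00085,0.00017,0,0,0,-0.01,0],[0.00085,0.00017,0,0,0,-0.01,0],[0.00085,0.00017,0,0,0,-0.01,0],[0.00085,0.00017,0,0,0,-0.01,0],[0.00085,0.00017,0,0,0,-0.01,0],[0.00085,0.00017,0,0,0,-0.01,0],[0.00085,0.00017,0,0,0,-0.01,0],[0.00085,0.00017,0,0,0,-0.01,0],[0.00085,0.00017,0,0,0,-0.01,0],[0.00085,0.00017,0,0,0,-0.01,0]]]' >/dev/null
python3 st.py
python3 ps.py
```

```text
t 7.55 pos [511.55 -22.87  46.25] xyaw -0.797 tilt z [-0.  0. -1.] grip 0.1 F [-3.84  2.33  2.17] F_tool [-4.35  1.12 -2.16]
TCP about pivot: r 85.7  world angle -2.577  q_of_TCP 0.451
post px [270.36507937 236.63492063] 63 q est 0.660 (resid px 0.0; parked start est at px x 280.05)
```

```bash
python3 -m inch '[[[0.00085,0.00017,0,0,0,-0.01,0],[0.00085,0.00017,0,0,0,-0.01,0],[0.00085,0.00017,0,0,0,-0.01,0],[0.00085,0.00017,0,0,0,-0.01,0],[0.00085,0.00017,0,0,0,-0.01,0],[0.00085,0.00017,0,0,0,-0.01,0],[0.00085,0.00017,0,0,0,-0.01,0],[0.00085,0.00017,0,0,0,-0.01,0],[0.00085,0.00017,0,0,0,-0.01,0],[0.00085,0.00017,0,0,0,-0.01,0]]]' >/dev/null
python3 st.py
python3 ps.py
```

```text
t 8.60 pos [516.78 -30.21  46.27] xyaw -0.697 tilt z [-0. -0. -1.] grip 0.0 F [-3.5  -0.05  1.81] F_tool [-2.65  2.28 -1.81]
TCP about pivot: r 85.7  world angle -2.472  q_of_TCP 0.556
post px [268.875   239.46875] 64 q est 0.760 (resid px 0.0; parked start est at px x 280.05)
```

```bash
python3 -m inch '[[[0.00085,0.00017,0,0,0,-0.01,0],[0.00085,0.00017,0,0,0,-0.01,0],[0.00085,0.00017,0,0,0,-0.01,0],[0.00085,0.00017,0,0,0,-0.01,0],[0.00085,0.00017,0,0,0,-0.01,0],[0.00085,0.00017,0,0,0,-0.01,0],[0.00085,0.00017,0,0,0,-0.01,0],[0,0,0,0,0,0,0],[0,0,0,0,0,0,0],[0,0,0,0,0,0,0]]]' >/dev/null
python3 st.py
python3 ps.py
```

```text
t 9.65 pos [520.91 -34.64  46.23] xyaw -0.628 tilt z [ 0.  0. -1.] grip -0.2 F [-2.29 -0.33  0.98] F_tool [-1.66  1.61 -0.98]
TCP about pivot: r 85.5  world angle -2.401  q_of_TCP 0.626
post px [267.93442623 241.54098361] 61 q est 0.835 (resid px 0.0; parked start est at px x 280.05)
```

```bash
python3 -m inch '[[[0.00042,0.00008,0,0,0,-0.005,0],[0.00042,0.00008,0,0,0,-0.005,0],[0.00042,0.00008,0,0,0,-0.005,0],[0.00042,0.00008,0,0,0,-0.005,0],[0.00042,0.00008,0,0,0,-0.005,0],[0.00042,0.00008,0,0,0,-0.005,0],[0.00042,0.00008,0,0,0,-0.005,0],[0.00042,0.00008,0,0,0,-0.005,0],[0,0,0,0,0,0,0],[0,0,0,0,0,0,0]]]' >/dev/null
python3 st.py
python3 ps.py
```

```text
t 10.70 pos [522.71 -36.81  46.15] xyaw -0.587 tilt z [-0.  0. -1.] grip -0.1 F [-6.4   2.89  3.12] F_tool [-6.93  1.14 -3.11]
TCP about pivot: r 85.6  world angle -2.368  q_of_TCP 0.659
post px [267.56060606 242.34848485] 66 q est 0.875 (resid px 0.0; parked start est at px x 280.05)
```

```bash
python3 -m inch '[[[0.0004,0.00008,0,0,0,-0.005,0],[0.0004,0.00008,0,0,0,-0.005,0],[0.0004,0.00008,0,0,0,-0.005,0],[0.0004,0.00008,0,0,0,-0.005,0],[0,0,0,0,0,0,0],[0,0,0,0,0,0,0],[0,0,0,0,0,0,0],[0,0,0,0,0,0,0],[0,0,0,0,0,0,0],[0,0,0,0,0,0,0]]]' >/dev/null
python3 st.py
python3 ps.py
```

```text
t 11.75 pos [523.83 -37.97  46.15] xyaw -0.567 tilt z [-0.  0. -1.] grip -0.1 F [-6.44  1.98  2.45] F_tool [-6.5   1.79 -2.44]
TCP about pivot: r 85.7  world angle -2.350  q_of_TCP 0.678
post px [267.21212121 242.83333333] 66 q est 0.915 (resid px 0.0; parked start est at px x 280.05)
```

```bash
python3 -m inch '[[[0.0004,0.00008,0,0,0,-0.005,0],[0.0004,0.00008,0,0,0,-0.005,0],[0.0004,0.00008,0,0,0,-0.005,0],[0.0004,0.00008,0,0,0,-0.005,0],[0,0,0,0,0,0,0],[0,0,0,0,0,0,0],[0,0,0,0,0,0,0],[0,0,0,0,0,0,0],[0,0,0,0,0,0,0],[0,0,0,0,0,0,0]]]' >/dev/null
python3 st.py
python3 ps.py
```

```text
t 12.80 pos [524.99 -39.12  46.15] xyaw -0.547 tilt z [-0.  0. -1.] grip -0.0 F [-6.05  2.59  2.46] F_tool [-6.52  0.94 -2.45]
TCP about pivot: r 85.7  world angle -2.331  q_of_TCP 0.697
post px [267.21875 243.59375] 64 q est 0.915 (resid px 0.0; parked start est at px x 280.05)
```

```bash
python3 -m inch '[[[0.0004,0.00008,0,0,0,-0.005,0],[0.0004,0.00008,0,0,0,-0.005,0],[0.0004,0.00008,0,0,0,-0.005,0],[0,0,0,0,0,0,0],[0,0,0,0,0,0,0],[0,0,0,0,0,0,0],[0,0,0,0,0,0,0],[0,0,0,0,0,0,0],[0,0,0,0,0,0,0],[0,0,0,0,0,0,0]]]' >/dev/null
python3 st.py
python3 ps.py
```

```text
t 13.85 pos [525.87 -39.97  46.15] xyaw -0.532 tilt z [-0.  0. -1.] grip 0.4 F [-7.12  2.3   2.57] F_tool [-7.3   1.63 -2.56]
TCP about pivot: r 85.7  world angle -2.316  q_of_TCP 0.712
post px [267.         243.78461538] 65 q est 0.945 (resid px 0.0; parked start est at px x 280.05)
```

```bash
python3 -m inch '[[[0.0003,0.00005,0,0,0,-0.003,0],[0.0003,0.00005,0,0,0,-0.003,0],[0.0002,0.00005,0,0,0,-0.002,0],[0,0,0,0,0,0,0],[0,0,0,0,0,0,0],[0,0,0,0,0,0,0],[0,0,0,0,0,0,0],[0,0,0,0,0,0,0],[0,0,0,0,0,0,0],[0,0,0,0,0,0,0]]]' >/dev/null
python3 st.py
python3 ps.py
```

```text
t 14.90 pos [526.45 -40.55  46.14] xyaw -0.525 tilt z [-0.  0. -1.] grip 0.2 F [-6.96  3.03  2.12] F_tool [-7.55  0.86 -2.1 ]
TCP about pivot: r 85.7  world angle -2.307  q_of_TCP 0.721
post px [266.95522388 244.17910448] 67 q est 0.950 (resid px 0.0; parked start est at px x 280.05)
```

```bash
python3 -m inch '[[[0.0003,0.00005,0,0,0,-0.003,0],[0.0003,0.00005,0,0,0,-0.003,0],[0.0002,0.00005,0,0,0,-0.002,0],[0,0,0,0,0,0,0],[0,0,0,0,0,0,0],[0,0,0,0,0,0,0],[0,0,0,0,0,0,0],[0,0,0,0,0,0,0],[0,0,0,0,0,0,0],[0,0,0,0,0,0,0]]]' >/dev/null
python3 st.py
python3 - <<'E'
from h import *
T=eyes.snapshot("top");S=eyes.snapshot("scene")
a=cv2.resize(T["pixels"][170:340,265:475],None,fx=2.4,fy=2.4,interpolation=cv2.INTER_CUBIC);b=cv2.resize(S["pixels"][205:335,215:335],None,fx=408/130,fy=408/130,interpolation=cv2.INTER_CUBIC)
cv2.imwrite("pics/on.png",np.hstack([a[:408,:420],b[:408,:370]])[:,:,::-1])
E
```

```text
t 15.95 pos [527.09 -41.05  46.14] xyaw -0.516 tilt z [-0.  0. -1.] grip -0.0 F [-6.42  2.4   3.37] F_tool [-6.77  1.09 -3.36]
TCP about pivot: r 85.7  world angle -2.297  q_of_TCP 0.730
```

View pics/on.png

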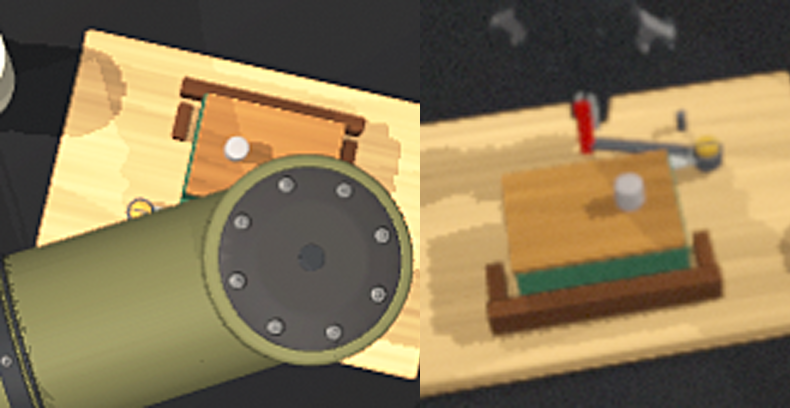

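The clip is on the ledge and the box has moved most of the way towards the fence, with a narrower green strip at (600,270). The force is still a flat 7 N or so, so it is not home yet and I'll keep going.

```bash
python3 -m inch '[[[0.0003,0.00005,0,0,0,-0.003,0],[0.0003,0.00005,0,0,0,-0.003,0],[0.0002,0.00005,0,0,0,-0.002,0],[0,0,0,0,0,0,0],[0,0,0,0,0,0,0],[0,0,0,0,0,0,0],[0,0,0,0,0,0,0],[0,0,0,0,0,0,0],[0,0,0,0,0,0,0],[0,0,0,0,0,0,0]]]' >/dev/null
python3 st.py
```

```text
t 17.05 pos [527.32 -41.36  46.09] xyaw -0.508 tilt z [-0.  0. -1.] grip -0.4 F [-8.89  4.11  5.37] F_tool [-9.78  0.74 -5.35]
TCP about pivot: r 85.8  world angle -2.293  q_of_TCP 0.735
```

```bash
python3 -m inch '[[[0.0002,0,0,0,0,0,0],[0.0002,0,0,0,0,0,0],[0,0,0,0,0,0,0],[0,0,0,0,0,0,0],[0,0,0,0,0,0,0],[0,0,0,0,0,0,0],[0,0,0,0,0,0,0],[0,0,0,0,0,0,0],[0,0,0,0,0,0,0],[0,0,0,0,0,0,0]]]' >/dev/null
python3 st.py
```

```text
t 18.05 pos [527.45 -41.47  46.11] xyaw -0.508 tilt z [-0.  0. -1.] grip 0.4 F [-11.07   4.41   5.34] F_tool [-11.83   1.54  -5.3 ]
TCP about pivot: r 85.8  world angle -2.291  q_of_TCP 0.737
```

```bash
python3 -m inch '[[[0.0001,0,0,0,0,0,0],[0,0,0,0,0,0,0],[0,0,0,0,0,0,0],[0,0,0,0,0,0,0],[0,0,0,0,0,0,0],[0,0,0,0,0,0,0],[0,0,0,0,0,0,0],[0,0,0,0,0,0,0],[0,0,0,0,0,0,0],[0,0,0,0,0,0,0]]]' >/dev/null
python3 st.py
python3 -m inch '[[[-0.001,0,0,0,0,0,0],[-0.003,0,0,0,0,0,0],[-0.004,0,0,0,0,0,0],[-0.004,0,0,0,0,0,0],[-0.004,0,-0.012,0,0,0,0],[0,0,-0.015,0,0,0,0],[0,0,-0.020,0,0,0,0],[0,0,-0.020,0,0,0,0],[0,0,-0.020,0,0,0,0],[0,0,-0.01,0,0,0,0]]]' >/dev/null
python3 st.py; python3 ps.py
python3 - <<'E'
from h import *
T=eyes.snapshot("top");S=eyes.snapshot("scene")
a=cv2.resize(T["pixels"][170:340,265:475],None,fx=2.4,fy=2.4,interpolation=cv2.INTER_CUBIC);b=cv2.resize(S["pixels"][205:335,215:335],None,fx=408/130,fy=408/130,interpolation=cv2.INTER_CUBIC)
cv2.imwrite("pics/rel.png",np.hstack([a[:408,:420],b[:408,:370]])[:,:,::-1])
E
```

```text
t 19.05 pos [527.44 -41.49  46.07] xyaw -0.508 tilt z [-0.  0. -1.] grip -0.4 F [-10.57   3.23   5.57] F_tool [-10.83   2.33  -5.53]
TCP about pivot: r 85.8  world angle -2.291  q_of_TCP 0.737
t 20.05 pos [515.91 -34.26 147.1 ] xyaw -0.509 tilt z [ 0.  0. -1.] grip 0.3 F [ 0.77  0.81 -0.07] F_tool [ 0.28 -1.08  0.07]
TCP about pivot: r 89.0  world angle -2.442  q_of_TCP 0.585
post px [266.96923077 244.        ] 65 q est 0.950 (resid px 0.0; parked start est at px x 280.05)
```

View pics/rel.png

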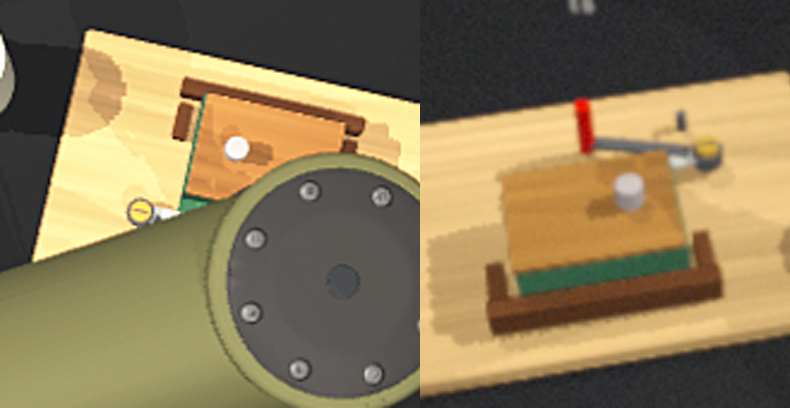

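```bash
cat > kn.py <<'E'
from h import *
exec(open("m1.py").read().split("pv=")[0].split("\n",1)[1])
def kc(d,c,r=8):
    x,y=map(int,np.round(c)); g=d["pixels"][y-r:y+r+1,x-r:x+r+1].astype(int)
    m=(g.min(2)>135)&(g.max(2)-g.min(2)<45); yy,xx=np.nonzero(m); return np.array([xx.mean()+x-r,yy.mean()+y-r]),m.sum(),(xx.min()+x-r,xx.max()+x-r,yy.min()+y-r,yy.max()+y-r)
E
python3 - <<'E'
from kn import *
t=kc(T,(363.7,231.7)); s=kc(S,(215+628/3.138,205+190/3.138)); print(t,s)
wt=onz(T,t[0],79); ws=onz(S,s[0],73)
print("knob world top",wt,"scene",ws,"board",tob(wt),tob(ws))
k=tob(wt); k[0]=30 if abs(k[0]-30)<3 else k[0]
a=tow(k+np.array([0,28])); e=tow((k[0],-35-.5+20)); print("start TCP",a,"end TCP approx",e,"travel to stop from contact",k[1]+35)
p=np.array(telemetry.sense()["position"]); Rm=np.array(telemetry.sense()["eef_rot"]); print("delta tool now",Rm.T@(np.array([*a,80])-p))
E
```

```text
(array([363.2, 231.5]), np.int64(78), (np.int64(359), np.int64(368), np.int64(227), np.int64(236))) (array([407.6, 262.1]), np.int64(22), (np.int64(407), np.int64(409), np.int64(258), np.int64(269)))
knob world top [628.5 -49.   79. ] scene [723.6 185.3  73. ] board [29.8 24.2] [ 71.5 273.6]
start TCP [634.9 -21.7] end TCP approx [620.1 -87.8] travel to stop from contact 59.171143846251255
delta tool now [ 99.3 -69.7  62.2]
```

```bash
python3 -m inch '[[[0.02,-0.014,0,0,0,0,0],[0.02,-0.014,0,0,0,0,0],[0.02,-0.014,0,0,0,0,0],[0.02,-0.014,0,0,0,0,0],[0.019,-0.014,0,0,0,0,0],[0,0,0,0,0,0.128,0],[0,0,0,0,0,0.128,0],[0,0,0,0,0,0.128,0],[0,0,0,0,0,0.128,0],[0,0,0,0,0,0.128,0]]]' >/dev/null
python3 -m inch '[[[0,0,0,0,0,0.128,0],[0,0,0,0,0,0.128,0],[0,0,0,0,0,0.128,0],[0,0,0,0,0,0.128,0],[0,0,0,0,0,0.128,0],[0,0,0.01,0,0,0,0],[0,0,0.01,0,0,0,0],[0,0,0.01,0,0,0,0],[0,0,0.01,0,0,0,0],[0,0,0,0,0,0,0]]]' >/dev/null
python3 st.py 634.9 -21.7 80
```

```text
t 22.30 pos [634.11 -21.4  100.51] xyaw -1.788 tilt z [-0. -0. -1.] grip 0.1 F [ 0.46 -0.   -0.32] F_tool [-0.1  -0.45  0.32]
TCP about pivot: r 67.0  world angle -0.725  q_of_TCP 2.303
to target, tool axes mm [ 0.1  -0.91 20.51]
```

```bash
python3 -m inch '[[[0,-0.001,0.005,0,0,0,0],[0,0,0.005,0,0,0,0],[0,0,0.005,0,0,0,0],[0,0,0.005,0,0,0,0],[0,0,0,0,0,0,0],[0.0013,0,0,0,0,0,0],[0.0013,0,0,0,0,0,0],[0.0013,0,0,0,0,0,0],[0.0013,0,0,0,0,0,0],[0.0013,0,0,0,0,0,0]]]' >/dev/null
python3 st.py 634.9 -21.7 80
```

```text
t 23.30 pos [634.87 -28.04  83.44] xyaw -1.789 tilt z [ 0.  0. -1.] grip 0.1 F [0.21 0.44 0.3 ] F_tool [-0.48 -0.11 -0.3 ]
TCP about pivot: r 72.1  world angle -0.787  q_of_TCP 2.241
to target, tool axes mm [-6.19  1.35  3.44]
```

```bash
python3 -m inch '[[[0,0,0.002,0,0,0,0],[0.001,0,0,0,0,0,0],[0.001,0,0,0,0,0,0],[0.001,0,0,0,0,0,0],[0.001,0,0,0,0,0,0],[0.001,0,0,0,0,0,0],[0.001,0,0,0,0,0,0],[0.001,0,0,0,0,0,0],[0.001,0,0,0,0,0,0],[0.001,0,0,0,0,0,0]]]' >/dev/null
python3 st.py 620.1 -87.8 80
```

```text
t 24.30 pos [632.89 -36.71  81.26] xyaw -1.789 tilt z [-0.  0. -1.] grip 0.1 F [-0.08  3.91 -0.9 ] F_tool [-3.8   0.93  0.9 ]
TCP about pivot: r 77.2  world angle -0.885  q_of_TCP 2.143
to target, tool axes mm [52.65  1.44  1.25]
```

```bash
python3 -m inch '[[[0.0015,0,0,0,0,0,0],[0.002,0,0,0,0,0,0],[0.002,0,0,0,0,0,0],[0.002,0,0,0,0,0,0],[0.002,0,0,0,0,0,0],[0.002,0,0,0,0,0,0],[0.002,0,0,0,0,0,0],[0.002,0,0,0,0,0,0],[0.002,0,0,0,0,0,0],[0.0015,0,0,0,0,0,0]]]' >/dev/null
python3 st.py 620.1 -87.8 80
cat > kt.py <<'E'
from kn import *
import sys
# green/lid diagnostics: box home? knob/lid via scene
im=np.hstack([cv2.resize(T["pixels"][170:340,265:475],None,fx=2,fy=2.,interpolation=cv2.INTER_CUBIC),cv2.resize(S["pixels"][205:335,215:345],(340,340),interpolation=cv2.INTER_CUBIC)])
cv2.imwrite("pics/%s.png"%sys.argv[1],im[:,:,::-1])
E
python3 kt.py lid1
```

```text
t 25.30 pos [628.74 -55.44  81.22] xyaw -1.789 tilt z [-0.  0. -1.] grip -0.1 F [ 0.89  4.34 -0.43] F_tool [-4.43  0.07  0.43]
TCP about pivot: r 90.3  world angle -1.052  q_of_TCP 1.975
to target, tool axes mm [33.47  1.43  1.22]
```

View pics/lid1.png

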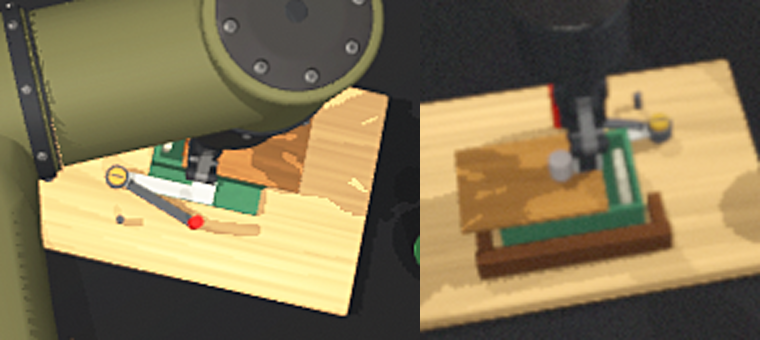

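The lid is sliding open with the knob at (560,165) pushed by the finger. The clip lies along the box front on the ledge and the box is in place. Continuing.

```bash
python3 -m inch '[[[0.002,0,0,0,0,0,0],[0.0025,0,0,0,0,0,0],[0.0025,0,0,0,0,0,0],[0.0025,0,0,0,0,0,0],[0.0025,0,0,0,0,0,0],[0.0025,0,0,0,0,0,0],[0.0025,0,0,0,0,0,0],[0.0025,0,0,0,0,0,0],[0.0025,0,0,0,0,0,0],[0.0025,0,0,0,0,0,0]]]' >/dev/null
python3 st.py 620.1 -87.8 80
```

```text
t 26.40 pos [623.42 -79.39  81.2 ] xyaw -1.789 tilt z [-0.  0. -1.] grip 0.0 F [ 0.6   3.25 -0.64] F_tool [-3.31  0.12  0.64]
TCP about pivot: r 109.7  world angle -1.203  q_of_TCP 1.824
to target, tool axes mm [8.93 1.42 1.2 ]
```

```bash
python3 -m inch '[[[0.0006,0,0,0,0,0,0],[0.0006,0,0,0,0,0,0],[0.0006,0,0,0,0,0,0],[0.0006,0,0,0,0,0,0],[0.0006,0,0,0,0,0,0],[0.0006,0,0,0,0,0,0],[0.0006,0,0,0,0,0,0],[0.0006,0,0,0,0,0,0],[0,0,0,0,0,0,0],[0,0,0,0,0,0,0]]]' >/dev/null
python3 st.py 620.1 -87.8 80
python3 - <<'E'
from kn import *
g=S["pixels"]; m=(g.min(2)>120)&(g.max(2).astype(int)-g.min(2)<40); 
print([ (x,y) for x,y in [(0,0)]])
E
```

```text
t 27.40 pos [622.43 -83.93  81.26] xyaw -1.789 tilt z [-0. -0. -1.] grip -0.1 F [ 0.96  4.47 -2.19] F_tool [-4.58  0.03  2.19]
TCP about pivot: r 113.6  world angle -1.226  q_of_TCP 1.802
to target, tool axes mm [4.28 1.44 1.26]
[(0, 0)]
```

```bash
python3 -m inch '[[[0.0004,0,0,0,0,0,0],[0.0004,0,0,0,0,0,0],[0.0004,0,0,0,0,0,0],[0.0004,0,0,0,0,0,0],[0.0004,0,0,0,0,0,0],[0,0,0,0,0,0,0],[0,0,0,0,0,0,0],[0,0,0,0,0,0,0],[0,0,0,0,0,0,0],[0,0,0,0,0,0,0]]]' >/dev/null
python3 st.py 620.1 -87.8 80
```

```text
t 28.50 pos [622.01 -85.83  81.27] xyaw -1.789 tilt z [-0.  0. -1.] grip 0.1 F [ 0.49  3.13 -1.63] F_tool [-3.16  0.2   1.63]
TCP about pivot: r 115.3  world angle -1.235  q_of_TCP 1.793
to target, tool axes mm [2.34 1.44 1.27]
```

```bash
python3 -m inch '[[[0.0004,0,0,0,0,0,0],[0.0004,0,0,0,0,0,0],[0,0,0,0,0,0,0],[0,0,0,0,0,0,0],[0,0,0,0,0,0,0]  ,[0,0,0,0,0,0,0],[0,0,0,0,0,0,0],[0,0,0,0,0,0,0],[0,0,0,0,0,0,0],[0,0,0,0,0,0,0]]]' >/dev/null
python3 st.py 620.1 -87.8 80
python3 -m inch '[[[0.0004,0,0,0,0,0,0],[0.0003,0,0,0,0,0,0],[0,0,0,0,0,0,0],[0,0,0,0,0,0,0],[0,0,0,0,0,0,0]  ,[0,0,0,0,0,0,0],[0,0,0,0,0,0,0],[0,0,0,0,0,0,0],[0,0,0,0,0,0,0],[0,0,0,0,0,0,0]]]' >/dev/null
python3 st.py 620.1 -87.8 80
```

```text
t 29.50 pos [621.86 -86.55  81.25] xyaw -1.789 tilt z [-0.  0. -1.] grip -0.1 F [ 0.32  3.55 -1.26] F_tool [-3.53  0.45  1.26]
TCP about pivot: r 115.9  world angle -1.238  q_of_TCP 1.790
to target, tool axes mm [1.6  1.45 1.25]
t 30.50 pos [621.68 -87.27  81.28] xyaw -1.789 tilt z [-0.  0. -1.] grip -0.1 F [ 1.08  3.34 -1.62] F_tool [-3.49 -0.33  1.62]
TCP about pivot: r 116.5  world angle -1.242  q_of_TCP 1.786
to target, tool axes mm [0.86 1.43 1.28]
```

```bash
python3 -m inch '[[[0.0004,0,0,0,0,0,0],[0.0004,0,0,0,0,0,0],[0,0,0,0,0,0,0],[0,0,0,0,0,0,0],[0,0,0,0,0,0,0]  ,[0,0,0,0,0,0,0],[0,0,0,0,0,0,0],[0,0,0,0,0,0,0],[0,0,0,0,0,0,0],[0,0,0,0,0,0,0]]]' >/dev/null
python3 st.py 620.1 -87.8 80
python3 kt.py lid2
```

```text
t 31.50 pos [621.65 -87.52  81.29] xyaw -1.789 tilt z [ 0.  0. -1.] grip 0.1 F [ 0.43  6.67 -1.91] F_tool [-6.61  1.02  1.92]
TCP about pivot: r 116.8  world angle -1.242  q_of_TCP 1.785
to target, tool axes mm [0.61 1.45 1.29]
```

View pics/lid2.png

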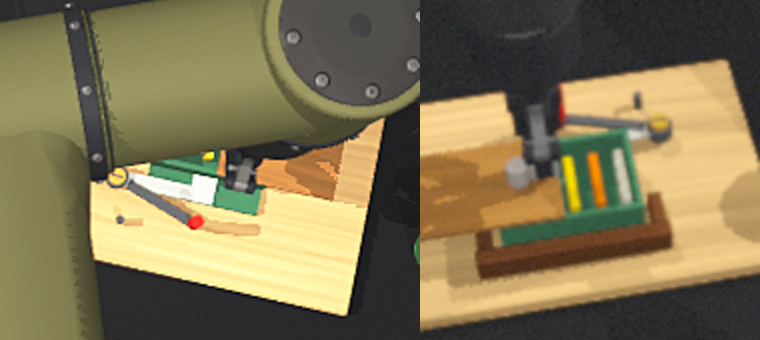

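The lid looks fully open, with the contents visible and the force stepping from 3.5 to 6.6 N at the stop. The box is still seated. Backing off and rising.

```bash
python3 -m inch '[[[-0.001,0,0,0,0,0,0],[-0.003,0,0,0,0,0,0],[-0.004,0,0,0,0,0,0],[-0.004,0,0,0,0,0,0],[0,0,-0.01,0,0,0,0],[0,0,-0.015,0,0,0,0],[0,0,-0.02,0,0,0,0],[0,0,-0.02,0,0,0,0],[0,0,-0.01,0,0,0,0],[0,0,0,0,0,0,0]]]' >/dev/null
python3 st.py
python3 - <<'E'
from kn import *
print(proj(S,[*tow((30,-35.5)),75]),proj(T,[*tow((30,-35.5)),79]))
try:
    s=kc(S,proj(S,[*tow((30,-35.5)),73]),9);w=onz(S,s[0],73);print(s,"knob board",tob(w))
except Exception as e:print(e)
rt=red(T["pixels"],(320,250,400,320))
b=tob(onz(T,rt[0],62));d=b-np.array([-29.5,85]);print("red top",rt,"board",b,"q %.3f"%((np.arctan2(d[1],d[0])+2.808+np.pi)%(2*np.pi)-np.pi),"r",np.hypot(*d),"world",tow(b))
E
```

```text
t 32.60 pos [625.11 -76.46 159.24] xyaw -1.789 tilt z [ 0.  0. -1.] grip 0.2 F [ 0.6  -0.32 -0.37] F_tool [ 0.18 -0.65  0.38]
TCP about pivot: r 107.6  world angle -1.179  q_of_TCP 1.849
[251.2 269.7] [395.3 238.7]
(array([252.4, 269.4]), np.int64(68), (np.int64(248), np.int64(256), np.int64(265), np.int64(275))) knob board [ 28.  -33.2]
red top (array([362.2, 280.8]), 43, (np.int64(359), np.int64(366), np.int64(278), np.int64(284))) board [-56.8   5.5] q 0.906 r 84.02816795325847 world [540.  -48.3]
```

```bash
python3 -m inch '[[[0,0.014,0,0,0,0,0],[0,0.014,0,0,0,0,0],[0,0.014,0,0,0,0,0],[-0.001,0.014,0,0,0,0,0],[-0.001,0.013,0,0,0,0,0],[0,0,0,0,0,-0.125,0],[0,0,0,0,0,-0.125,0],[0,0,0,0,0,-0.125,0],[0,0,0,0,0,-0.125,0],[0,0,0,0,0,-0.125,0]]]' >/dev/null
python3 -m inch '[[[0,0,0,0,0,-0.125,0],[0,0,0,0,0,-0.125,0],[0,0,0,0,0,-0.125,0],[0,0,0,0,0,-0.125,0],[0,0,0,0,0,-0.125,0],[0,0,0.014,0,0,0,0],[0,0,0.014,0,0,0,0],[0,0,0.014,0,0,0,0],[0,0,0.010,0,0,0,0],[0,0,0,0,0,0,0]]]' >/dev/null
python3 st.py 558.3 -59.5 46
```

```text
t 34.70 pos [555.96 -59.56 101.55] xyaw -0.540 tilt z [-0. -0. -1.] grip -0.3 F [0.35 0.81 0.05] F_tool [-0.12 -0.87 -0.05]
TCP about pivot: r 87.2  world angle -1.898  q_of_TCP 1.129
to target, tool axes mm [ 2.17 -1.39 55.54]
```

```bash
python3 -m inch '[[[0.003,-0.001,0,0,0,0,0],[0,0,0.009,0,0,0,0],[0,0,0.009,0,0,0,0],[0,0,0.009,0,0,0,0],[0,0,0.009,0,0,0,0],[0,0,0.009,0,0,0,0],[0,0,0.009,0,0,0,0],[0,0,0,0,0,0,0],[0,0,0,0,0,0,0],[0,0,0,0,0,0,0]]]' >/dev/null
python3 st.py 558.3 -59.5 46; python3 ps.py
```

```text
t 35.70 pos [560.66 -60.14  50.88] xyaw -0.539 tilt z [ 0. -0. -1.] grip -0.3 F [-0.3   0.86 -0.25] F_tool [-0.7  -0.58  0.25]
TCP about pivot: r 86.4  world angle -1.845  q_of_TCP 1.183
to target, tool axes mm [-2.36  0.66  4.87]h.py:21: RuntimeWarning: Mean of empty slice.
  m=mask(img,(0,170,90),(6,255,255),roi)|mask(img,(174,170,90),(180,255,255),roi); y,x=np.nonzero(m); return np.array([x.mean(),y.mean()]),len(x),(x.min(),x.max(),y.min(),y.max())
  ret = ret.dtype.type(ret / rcount)
Traceback (most recent call last):
  File "ps.py", line 2, in <module>
    S=eyes.snapshot("scene");u=red(S["pixels"],(235,205,305,260))
                               ~~~^^^^^^^^^^^^^^^^^^^^^^^^^^^^^^^
  File "h.py", line 21, in red
    m=mask(img,(0,170,90),(6,255,255),roi)|mask(img,(174,170,90),(180,255,255),roi); y,x=np.nonzero(m); return np.array([x.mean(),y.mean()]),len(x),(x.min(),x.max(),y.min(),y.max())
                                                                                                                                                     ~~~~~^^
ValueError: zero-size array to reduction operation minimum which has no identity
```

```bash
python3 -m inch '[[[0,0,0.003,0,0,0,0],[-0.001,0,0,0,0,0,0],[-0.001,0,0,0,0,0,0],[-0.001,0,0,0,0,0,0],[-0.001,0,0,0,0,0,0],[-0.001,0,0,0,0,0,0],[-0.0017,0.0003,0,0,0,0.02,0],[-0.0017,0.0003,0,0,0,0.02,0],[-0.0017,0.0003,0,0,0,0.02,0],[-0.0017,0.0003,0,0,0,0.02,0]]]' >/dev/null
python3 st.py
```

```text
t 36.75 pos [549.64 -54.95  47.41] xyaw -0.621 tilt z [ 0. -0. -1.] grip 0.1 F [ 3.26 -1.76 -1.88] F_tool [ 3.68 -0.46  1.88]
TCP about pivot: r 85.2  world angle -1.986  q_of_TCP 1.042
```

```bash
python3 -m inch '[[[-0.0017,0.0003,0,0,0,0.02,0],[-0.0017,0.0003,0,0,0,0.02,0],[-0.0017,0.0003,0,0,0,0.02,0],[-0.0017,0.0003,0,0,0,0.02,0],[-0.0017,0.0003,0,0,0,0.02,0],[-0.0017,0.0003,0,0,0,0.02,0],[-0.0017,0.0003,0,0,0,0.02,0],[-0.0017,0.0003,0,0,0,0.02,0],[-0.0017,0.0003,0,0,0,0.02,0],[-0.0017,0.0003,0,0,0,0.02,0]]]' >/dev/null
python3 st.py
```

```text
t 37.75 pos [534.44 -45.96  47.15] xyaw -0.820 tilt z [-0.  0. -1.] grip 0.2 F [ 0.22 -0.75  0.44] F_tool [ 0.69  0.35 -0.44]
TCP about pivot: r 84.9  world angle -2.194  q_of_TCP 0.834
```

```bash
python3 -m inch '[[[-0.0025,0.0005,0,0,0,0.03,0],[-0.0025,0.0005,0,0,0,0.03,0],[-0.0025,0.0005,0,0,0,0.03,0],[-0.0025,0.0005,0,0,0,0.03,0],[-0.0025,0.0005,0,0,0,0.03,0],[-0.0025,0.0005,0,0,0,0.03,0],[-0.0025,0.0005,0,0,0,0.03,0],[-0.0025,0.0005,0,0,0,0.03,0],[-0.0025,0.0005,0,0,0,0.03,0],[-0.0025,0.0005,0,0,0,0.03,0]]]' >/dev/null
python3 st.py
python3 kt.py back1
```

```text
t 38.75 pos [516.1  -28.37  47.13] xyaw -1.121 tilt z [-0.  0. -1.] grip 0.3 F [ 0.99 -1.23  0.96] F_tool [ 1.54 -0.36 -0.96]
TCP about pivot: r 85.1  world angle -2.494  q_of_TCP 0.534
```

View pics/back1.png

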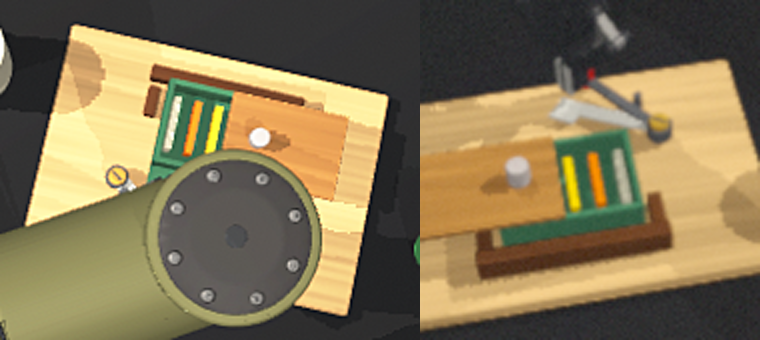

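The strip is off the ledge and the clip is swinging back ahead of the finger. The lid is open with the knob at (517,172), and the box is against the fence.

```bash
python3 -m inch '[[[-0.0022,0.00044,0,0,0,0.026,0],[-0.0022,0.00044,0,0,0,0.026,0],[-0.0022,0.00044,0,0,0,0.026,0],[-0.0022,0.00044,0,0,0,0.026,0],[-0.0022,0.00044,0,0,0,0.026,0],[-0.0022,0.00044,0,0,0,0.026,0],[-0.0022,0.00044,0,0,0,0.026,0],[-0.0022,0.00044,0,0,0,0.026,0],[-0.0022,0.00044,0,0,0,0.026,0],[-0.0022,0.00044,0,0,0,0.026,0]]]' >/dev/null
python3 st.py
```

```text
t 39.85 pos [504.85  -9.34  47.17] xyaw -1.380 tilt z [-0.  0. -1.] grip 0.0 F [ 0.68 -0.38 -0.4 ] F_tool [ 0.5 -0.6  0.4]
TCP about pivot: r 85.5  world angle -2.754  q_of_TCP 0.274
```

```bash
python3 -m inch '[[[-0.0006,0.0001,0,0,0,0.007,0],[-0.0006,0.0001,0,0,0,0.007,0],[-0.0006,0.0001,0,0,0,0.007,0],[-0.0006,0.0001,0,0,0,0.007,0],[-0.0006,0.0001,0,0,0,0.007,0],[-0.0004,0.0001,0,0,0,0.005,0],[-0.0004,0.0001,0,0,0,0.005,0],[-0.0004,0.0001,0,0,0,0.005,0],[0,0,0,0,0,0,0],[0,0,0,0,0,0,0]]]' >/dev/null
python3 st.py
```

```text
t 40.85 pos [503.4   -5.36  47.29] xyaw -1.429 tilt z [-0.  0. -1.] grip 0.1 F [-0.69  0.05 -0.54] F_tool [-0.15  0.68  0.54]
TCP about pivot: r 85.4  world angle -2.803  q_of_TCP 0.224
```

Small steps now, reading the force after each, to find the stop.

```bash
python3 -m inch '[[[-0.0004,0.0001,0,0,0,0.005,0],[-0.0004,0.0001,0,0,0,0.005,0],[-0.0004,0.0001,0,0,0,0.005,0],[0,0,0,0,0,0,0],[0,0,0,0,0,0,0],[0,0,0,0,0,0,0],[0,0,0,0,0,0,0],[0,0,0,0,0,0,0],[0,0,0,0,0,0,0],[0,0,0,0,0,0,0]]]' >/dev/null
python3 st.py
```

```text
t 41.85 pos [502.97  -4.27  47.27] xyaw -1.444 tilt z [-0.  0. -1.] grip 0.2 F [ 0.58 -0.59 -0.36] F_tool [ 0.66 -0.5   0.36]
TCP about pivot: r 85.5  world angle -2.817  q_of_TCP 0.211
```

```bash
python3 -m inch '[[[-0.0004,0.0001,0,0,0,0.005,0],[-0.0004,0.0001,0,0,0,0.005,0],[0,0,0,0,0,0,0],[0,0,0,0,0,0,0],[0,0,0,0,0,0,0],[0,0,0,0,0,0,0],[0,0,0,0,0,0,0],[0,0,0,0,0,0,0],[0,0,0,0,0,0,0],[0,0,0,0,0,0,0]]]' >/dev/null
python3 st.py
```

```text
t 42.85 pos [502.83  -4.11  47.34] xyaw -1.454 tilt z [ 0. -0. -1.] grip 0.2 F [ 2.31 -4.42 -1.5 ] F_tool [ 4.66 -1.78  1.51]
TCP about pivot: r 85.6  world angle -2.819  q_of_TCP 0.208
```

The stop is reached: the force rose to 4.7 N with almost no motion. Retracting clear and checking.

```bash
python3 -m inch '[[[0.001,0,0,0,0,0,0],[0.002,0,0,0,0,0,0],[0.003,0,0,0,0,0,0],[0,0,-0.01,0,0,0,0],[0,0,-0.02,0,0,0,0],[0,0,-0.02,0,0,0,0],[0,0,-0.03,0,0,0,0],[0,0,-0.03,0,0,0,0],[0,0,-0.03,0,0,0,0],[0,-0.0,-0.01,0,0,0,0]]]' >/dev/null
python3 -m inch '[[[0.035,0.02,0,0,0,0,0],[0.04,0.025,0,0,0,0,0],[0.04,0.025,0,0,0,0,0],[0.04,0.025,0,0,0,0,0],[0.04,0.025,0,0,0,0,0],[0.04,0.025,0,0,0,0,0],[0.03,0.02,0,0,0,0,0],[0.02,0.01,0,0,0,0,0],[0,0,0,0,0,0,0],[0,0,0,0,0,0,0]]]' >/dev/null
python3 st.py
python3 - <<'E'
from kn import *
rt=red(T["pixels"],(315,270,365,320));b=tob(onz(T,rt[0],62));d=b-np.array([-29.5,85]);print("post",rt[0],"q %.3f"%((np.arctan2(d[1],d[0])+2.808+np.pi)%(2*np.pi)-np.pi),np.hypot(*d))
k=kc(T,proj(T,[*tow((30,-35)),79]),7);print("knob board",tob(onz(T,k[0],79)))
cv2.imwrite("pics/fin.png",np.hstack([cv2.resize(T["pixels"][170:340,265:475],None,fx=2,fy=2.,interpolation=cv2.INTER_CUBIC),cv2.resize(S["pixels"][205:335,205:360],(400,340),interpolation=cv2.INTER_CUBIC)])[:,:,::-1])
m=mask(T["pixels"],(55,90,40),(90,255,255),(320,255,410,290))
c=max(cv2.findContours(m,cv2.RETR_EXTERNAL,cv2.CHAIN_APPROX_NONE)[0],key=cv2.contourArea)[:,0,:]
w=np.array([tob(onz(T,p,21)) for p in c],np.float32);print("ledge",cv2.minAreaRect(w),w.min(0),w.max(0))
E
```

```text
t 44.85 pos [ 362.6  -313.07  197.24] xyaw -1.455 tilt z [-0.  0. -1.] grip -0.0 F [ 0.27 -0.71  0.33] F_tool [ 0.74 -0.18 -0.33]
TCP about pivot: r 402.4  world angle -2.153  q_of_TCP 0.874
post [328.3 302.9] q 0.000 84.60396151502013
knob board [ 29.9 -33.9]
ledge ((-18.11220932006836, -1.0742568969726562), (111.2599868774414, 33.26145935058594), 89.96285247802734) [-34.7 -56.7] [-1.5 54.6]
```

View pics/fin.png

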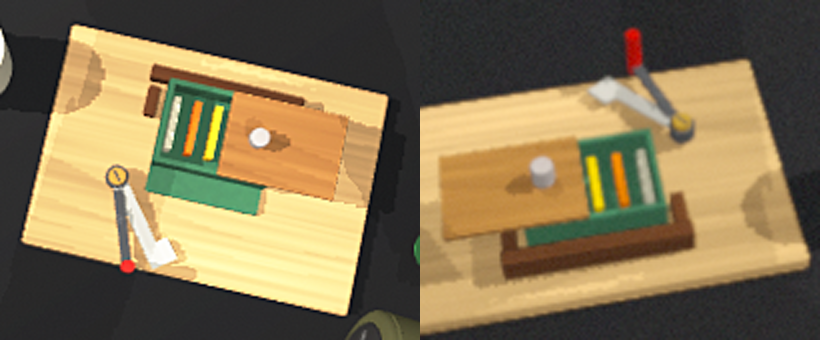

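```bash
python3 -c "
from rig import robot
print(robot.sign_off())"
```

```text
the job is handed in; nothing more can be done
None
```

The job is done and handed in at about 45 s, with the arm clear of everything.

**What I did**
- I swung the clip up by the red post with shut fingers and pressed it home at about 11–12 N sideways for about 2 s. The total force I read was never more than about 13 N.
- With the clip on, I pushed the lid by its knob at about 3–4.5 N until it met a hard stop. The force rose to 6.6 N there with almost no further motion.
- I then swung the clip back to its parking stop, touching it at about 5 N.

**Last checks**
- **Clip:** angle 0.000 rad, which is parked.
- **Box:** square to the fence to within 0.1°. Its ledge lies at the home position within camera accuracy, and the box looks untipped.
- **Mug and jars:** I did not go near them, but the last picture was not checked for them specifically.

**What disagreed:** the top camera put the knob at board y = -33.9 mm, about 58 mm of lid travel. The finger's position at the stop gave about -35 mm, about 60 mm of travel. The gap is within the camera's 2 mm accuracy, so I relied on the hard-stop force to call the lid fully open.

Forces were read once per second at the end of each move, so brief peaks in between were not seen.

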